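# Clamp the ring clamp in the work rest with the wing knob under its plate

## Task

Lay the wooden ring clamp flat on the plate of the metal work rest, lengthwise between its fence and its jaw and centred on the bed, and let it go. Then turn the wing knob on the underside of the plate until the jaw holds the wood snugly, with about 11 newtons and never 20 or more, so that it stays clamped when you take your hand away.

Things in the scene. Friction and masses are not known exactly. Their poses are not given: they have to be found in the camera images.
- ring_clamp: The loose wooden ring clamp: a plain wooden bar, 26 x 121 x 26 mm, about 65 g, 24 mm wide across the flats that are gripped. Origin: centre of its underside as it lies; its long axis is its own y, z up. Both ends serve alike. Its wood bruises if the jaw presses with 20 N or more.
- work_rest: Fixed metal work rest: foot and column at the rear carry an aluminium plate 180 (x) x 130 (y) x 8 mm that juts out freely towards the robot, its top 106 mm over the bench. Origin: on the bench under the plate's centre; x points away from the robot (front edge at x = -90 mm, column from +55 mm), y left, z up.
- bed (a point): Where the ring clamp's centre belongs (within 25 mm): on the plate's top, work_rest x = +10, y = 0 mm, axes as work_rest. The wood lies lengthwise along x. Fence and jaw are 22 mm high and reach from 15 mm in front of this point to 45 mm behind it, so the wood's front half stands out towards the robot and can be held there from above.
- fence_mark (a point): Fixed mark on the plate where the foot of the fence's face nominally stands: work_rest x = +25, y = -18 mm. The steel fence (14 mm thick, to the right of the bed) is screwed down anew for each job, so its face truly lies up to 4 mm to either side in y: it must be found by feel.
- jaw: Steel jaw left (+y) of the bed. Origin: foot of the middle of its face, on the plate; at y = +21 mm of work_rest at knob = 0. Turning the knob moves it to -y, 20 mm per rad. It is sprung: once it has pushed the wood up to the fence, its force rises 3.5 N for each further mm the knob drives it (70 N per rad). Aim: about 11 N; 6 to 16 N will do.
- knob_axis (a point): Point on the vertical axis of the black wing knob, at mid-height of its wings: 61 mm over the bench, 37 mm under the plate's underside, 15 mm behind the plate's front edge. The wings are one straight bar through the axis, 140 mm long, 10 mm thick, 22 mm high, with a hub of 34 mm diameter.
- wing_tip (a point): Point in the knob's front wing, 62 mm from the axis, 8 mm from the wing's end, at mid-height. This end stands out beyond the plate's front edge and can be pinched or pushed from above. While it moves, a sideways push of about 6.8 N here turns the knob when free, 10.3 N when the jaw presses with 11 N; with the hand stopped 2 to 4 N less is felt, but the rise from free to clamped is much the same.
- knob (a joint): Angle of the wing knob, rad, about the vertical; grows counter-clockwise seen from above (front wing moves from left to right), closing the jaw. Range -0.2 to 1.6; near 0 at the start; at 0.75 the front wing points along work_rest -x. Constant friction torque 0.42 N m, so it stays where left; each newton of jaw force adds 0.020 N m.
Not all that is in view belongs to the job. Of the things that look like the ring_clamp, the larger one is meant.

How it is judged:
By the outcome, as a careful person would: the job done as asked, in the order asked, and still so for the second after the job is handed in, with the robot touching nothing.
It also fails if it takes over 72 s, if anything falls off the work surface, if the arm or the gripper's body presses on something with over 40 N, if the wrist force passes 120 N, or if a joint passes its speed limit or range.

## Robot

A 6-joint arm with a two-finger parallel gripper is mounted at the origin on a cart in front of the work surface, level with it; the furniture and walls round the work are solid. World frame = base frame: x ahead of the robot, y to its left, z up, the work surface at z = 0. Lengths are in m, angles in rad, forces in N, time in s.
With the tool pointing down it reaches from about 0.35 to 0.775 m from the base axis. Payload 5.5 kg.
Tool frame: the origin (TCP) lies midway between the tips of the shut fingers; the grasp point (between the pads) lies 19 mm behind it; z points along the fingers, y is the line along which they close (so a half turn about z gives the same grasp; the last joint's range is limited). The gripper opens to 85 mm and grips with 20 to 120 N. Pads are 22 mm wide; open, the fingers measure 114 mm over their backs; the gripper's body (76 mm by 85 mm) begins 54 mm behind the grasp point. The pads swing forward as they close: fully open they stand 13 mm farther back than shut.
Start: joints at [1.024, 0.313, 0.046, 1.304, 0, 1.431], TCP at [0.228, 0.528, 0.204] pointing down, gripper open.
Joint ranges: [-2.76, 2.76], [-0.86, 1.69], [-1.03, 1.26], [-2.2, 2.34], [-1.47, 1.5], [-3.14, 3.14]. Speed limits (rad/s): [2.57, 2.57, 3.14, 3.14, 3.14, 3.14].

## Interface

Orientations are given as a unit quaternion [w, x, y, z].
In Python, from workcell import env gives the robot as it stands.
- The arm moves only by the tool move_arm, never from a script. Its argument "targets" is a list of rows, each a list of 3 entries, a list of its own where there are three numbers: the shift along the tool's x, y, z in mm, then the turn, a rotation vector about the tool's x, y, z in units of 10 degrees (1.0 is 10 degrees), then the closure, from -1 (fully open) to 1 (shut). In form: [[[dx, dy, dz], [ax, ay, az], gripper], ...]. A call has 1 to 5 rows; each row is the pose to reach, as a shift and turn from the pose commanded when the call began, along the tool's axes at that moment; what a row does not reach only later rows make up. A row lasts 1/8 s, in which the tool goes at most 62.5 mm and 10.7 degrees, less where a joint would pass 70% of its speed; a pose out of reach is approached as far as the arm can. A call with a gripper value outside its range is refused whole. The fingers move at their own pace and stop on an object; "squeeze" is the grip in N (left out, the last holds). Time passes only in rows, so rows that repeat a pose let the fingers close. It gives the time, the measured TCP pose, the force, the opening and the grip force at its end, in the units of the state.
- env.get_state(): the state, without advancing time (a new reading comes with each control period).
- env.read_camera(name): name is "side" or "top"; returns a dict with "pixels" (384x512x3 uint8, red, green, blue), "fovy" (degrees; the focal length in pixels is half the picture's height over the tangent of half this angle, whatever the lens; pixels are square), "cx", "cy" (the principal point, pixels), "dist_coeffs" ([k1, k2, p1, p2, k3] as OpenCV has them; the pictures are not rectified), "extrinsics" (4x4, takes a point from world to camera coordinates). Camera axes: x right, y up, looking along -z (the intrinsics and any distortion apply to the point x, -y, -z); pixel columns grow to the right and rows downward; lengths in m; the calibration is good to about 2 mm. A picture is of the moment at which its call begins. There is no depth.
- env.hand_in(): hands the job in; it is judged then, once.
Trained networks look in a picture, given as the dict that the camera call returned (one of the last four; its "shot" number tells which), for a name from the list of things; names that differ only in an ending like _2 or _b are one class to them, and where a whole thing is asked for, a point or a joint stands for the part that bears it (a point fixed in the world has none). Each returns a list of dicts, best first, with "confidence" (0 to 1); they miss things now and then, are a little off and sometimes report something else, mostly with a low value. They report only what shows in the picture. A call takes as long as a camera call. They do not tell look-alikes from the thing itself.
- env.spot_in(thing, picture): "centre" ([x, y, z] in m, in world coordinates, good to about 4 mm: the middle of the surface that is visible of it).
- env.regions_of(thing, picture): "mask" (384x512 bool, what is visible of it).
- env.landmark_of(thing, picture): "centre" ([x, y, z] in m, in world coordinates, good to about 4 mm: a listed point, or the origin of a listed thing).
The state is a dict: "clock": time; "joint_pos": joint angles; "qvel": joint speeds; "tau": joint torques, N m; "tcp_pos": TCP position; "orientation": TCP orientation; "wrist_force": force on the tool from outside, world axes, zero at the start; "ft_torque": the same for the moment, N m; "finger_gap": finger opening in m; "grip_force": force on a finger pad.
Only numpy, scipy, OpenCV 4.12 (cv2) and the standard library are available. Lean on these libraries where they do the work, as an engineer would, in place of code of your own. Each camera call takes 0.05 s, during which the arm holds its last target. There are 200 camera calls.

## Working session

There is one attempt and no reset: what is moved stays moved. The work goes in short steps, Python scripts to look and compute and a tool call to move; the robot and the scene stay as the last step left them, time stands still between calls to the robot, and variables do not carry over. Pictures are saved under pics/ and viewed, at most 10 in all, crops included, and the job is handed in when it is done.

Besides the shell and the picture viewer there is one more tool, called after "Emit:" as a command line: name --argument value ..., lists and objects as JSON in quotes. move_arm: Moves the arm, as the interface text tells. Its arguments: {"type":"object","properties":{"targets":{"type":"array","items":{"type":"array"}},"squeeze":{"type":"number"}},"required":["targets"]}

```bash
mkdir -p pics
cat > h.py <<'E'
from workcell import env
import numpy as np, cv2
from scipy.spatial.transform import Rotation as R
np.set_printoptions(precision=4,suppress=True)
def st():
    s=env.get_state(); print({k:np.round(s[k],4) for k in ("clock","tcp_pos","orientation","wrist_force","ft_torque","finger_gap","grip_force","joint_pos")}); return s
def K(p):
    f=p["pixels"].shape[0]/2/np.tan(np.radians(p["fovy"])/2)
    return np.array([[f,0,p["cx"]],[0,f,p["cy"]],[0,0,1]]),np.array(p["dist_coeffs"],float)
def proj(p,X):
    k,d=K(p);E=np.array(p["extrinsics"]);X=np.atleast_2d(X)
    c=(E[:3,:3]@X.T).T+E[:3,3]; c=c*[1,-1,-1]
    return cv2.projectPoints(c,np.zeros(3),np.zeros(3),k,d)[0].reshape(-1,2)
def unproj(p,uv,z):
    k,d=K(p);E=np.array(p["extrinsics"])
    n=cv2.undistortPoints(np.array(uv,float).reshape(-1,1,2),k,d).reshape(-1,2)
    r=np.c_[n[:,0],-n[:,1],-np.ones(len(n))]@E[:3,:3]; o=-E[:3,:3].T@E[:3,3]
    return o+r*((z-o[2])/r[:,2])[:,None]
def save(p,name,crop=None,s=1):
    im=p["pixels"][:,:,::-1]
    if crop: a,b,c,d=crop; im=im[b:d,a:c]
    cv2.imwrite("pics/"+name,cv2.resize(im,None,fx=s,fy=s,interpolation=cv2.INTER_CUBIC))
def totool(dw):  # world shift (m) -> tool mm
    s=env.get_state();w,x,y,z=s["orientation"]
    return R.from_quat([x,y,z,w]).inv().apply(dw)*1000
E
python3 - <<'E'
from h import *
st()
for c in("top","side"):
    p=env.read_camera(c); save(p,c+"0.png")
    for t in("ring_clamp","work_rest","jaw"):
        for r in env.regions_of(t,p):
            m=r["mask"].astype(np.uint8); q=cv2.minAreaRect(np.argwhere(m)[:,::-1].astype(np.float32)); print(c,t,r["confidence"],m.sum(),q)
    for t in("ring_clamp","work_rest","bed","fence_mark","jaw","knob_axis","wing_tip"):
        for r in env.landmark_of(t,p): print(c,t,round(r["confidence"],2),np.array(r["centre"]),proj(p,r["centre"])[0])
E
```

```text
{'clock': np.float64(0.0), 'tcp_pos': array([0.2272, 0.5276, 0.2032]), 'orientation': array([-0.0003,  0.202 ,  0.9794, -0.0009]), 'wrist_force': array([ 0.2767,  0.3856, -0.7865]), 'ft_torque': array([-0.0012, -0.0268, -0.0476]), 'finger_gap': np.float64(0.0853), 'grip_force': np.float64(0.0), 'joint_pos': array([1.0244, 0.314 , 0.045 , 1.3036, 0.0001, 1.4312])}
top ring_clamp 0.74 428 ((218.07054138183594, 210.41761779785156), (9.58706283569336, 50.38960266113281), 85.60128784179688)
top ring_clamp 0.69 181 ((174.03807067871094, 244.53298950195312), (7.053457736968994, 32.346160888671875), 85.91438293457031)
top work_rest 0.87 5158 ((296.9580383300781, 158.96815490722656), (61.18246841430664, 102.89861297607422), 6.225829124450684)
top jaw 0.61 232 ((286.1770324707031, 134.212158203125), (10.60545539855957, 29.580902099609375), 8.972625732421875)
top jaw 0.43 5159 ((296.5710754394531, 158.80316162109375), (60.90821075439453, 102.87397003173828), 5.8263421058654785)
top ring_clamp 0.78 [ 0.3821  0.347  -0.0019] [176.0707 245.2294]
top ring_clamp 0.77 [ 0.4694  0.2392 -0.0019] [221.4
[... 852 characters left out ...]
34019136428833)
side jaw 0.24 3401 ((216.9037322998047, 184.47787475585938), (63.376407623291016, 91.47171020507812), 76.37300109863281)
side ring_clamp 0.77 [ 0.3832  0.3473 -0.0015] [301.5257 282.0064]
side ring_clamp 0.44 [0.474  0.1176 0.0605] [265.626  198.1131]
side work_rest 0.94 [ 0.598   0.0628 -0.0019] [218.5234 208.4098]
side bed 0.77 [0.6046 0.0632 0.1045] [214.519  169.3509]
side fence_mark 0.61 [0.6199 0.0467 0.1033] [209.7576 167.0327]
side fence_mark 0.47 [0.4741 0.1154 0.062 ] [265.6799 197.127 ]
side jaw 0.46 [0.6242 0.0866 0.1037] [204.5574 172.9196]
side knob_axis 0.96 [0.5267 0.0729 0.0594] [245.788  189.4811]
side wing_tip 0.84 [0.4755 0.1181 0.0606] [264.9659 198.1322]
```

View pics/top0.png

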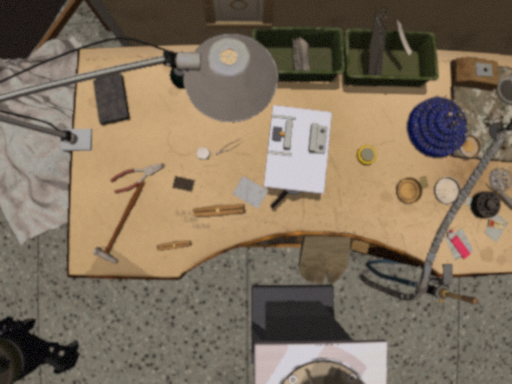

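View pics/side0.png

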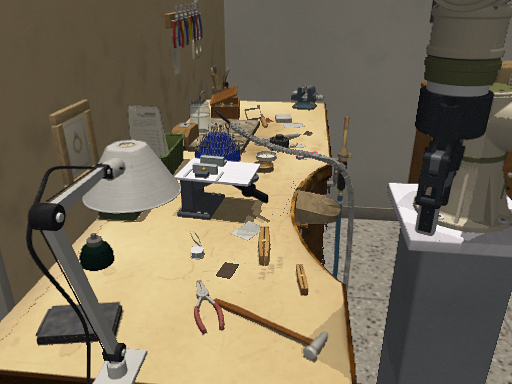

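Top view: things that could be taken for the ring clamp are the larger wooden bar at (218,210), the smaller bar at (174,245), and the hammer handle at (125,215). By the description I choose the bar at (218,210). The work rest is at (297,150), with its black wing end at (278,200). The side view shows the larger bar at (264,245), the smaller at (301,279), and the rest at (215,180), with the lamp's shade to the left and behind.

Run:
```python
from h import *
p=env.read_camera("top"); save(p,"crop1.png",(150,90,350,260),4)
for r in env.regions_of("ring_clamp",p):
    m=r["mask"].astype(np.uint8); pts=np.argwhere(m)[:,::-1].astype(float)
    q=unproj(p,pts,0.02)[:,:2].astype(np.float32); rc=cv2.minAreaRect(q*1000); print(r["confidence"],rc, q.mean(0))
    c=q-q.mean(0); w,v=np.linalg.eigh(c.T@c); print("axis",v[:,1],np.degrees(np.arctan2(v[1,1],v[0,1])))
hsv=cv2.cvtColor(p["pixels"],cv2.COLOR_RGB2HSV)
m=((hsv[...,1]<45)&(hsv[...,2]>170)).astype(np.uint8); 
n,l,s,c=cv2.connectedComponentsWithStats(m)
i=l[175,300]; print(s[i])
cn=cv2.findContours((l==i).astype(np.uint8),cv2.RETR_EXTERNAL,cv2.CHAIN_APPROX_NONE)[0][0].reshape(-1,2).astype(float)
rc=cv2.minAreaRect((unproj(p,cn,0.106)[:,:2]*1000).astype(np.float32)); print(rc); print(cv2.boxPoints(rc))
```

```text
0.78 ((384.31744384765625, 348.76263427734375), (15.478206634521484, 79.34932708740234), 11.589653968811035) [0.3846 0.3469]
axis [-0.15    0.9887] 98.62657
0.67 ((464.2088928222656, 244.6753387451172), (25.392147064208984, 122.06230163574219), 7.486297130584717) [0.4642 0.2441]
axis [-0.0851  0.9964] 94.88185
[ 264  105   68   88 4065]
((594.6965942382812, 66.85418701171875), (129.8775634765625, 178.83071899414062), 83.49559020996094)
[[498.5005  12.4624]
 [676.1801  -7.7955]
 [690.8926 121.246 ]
 [513.2131 141.5039]]
```

View pics/crop1.png

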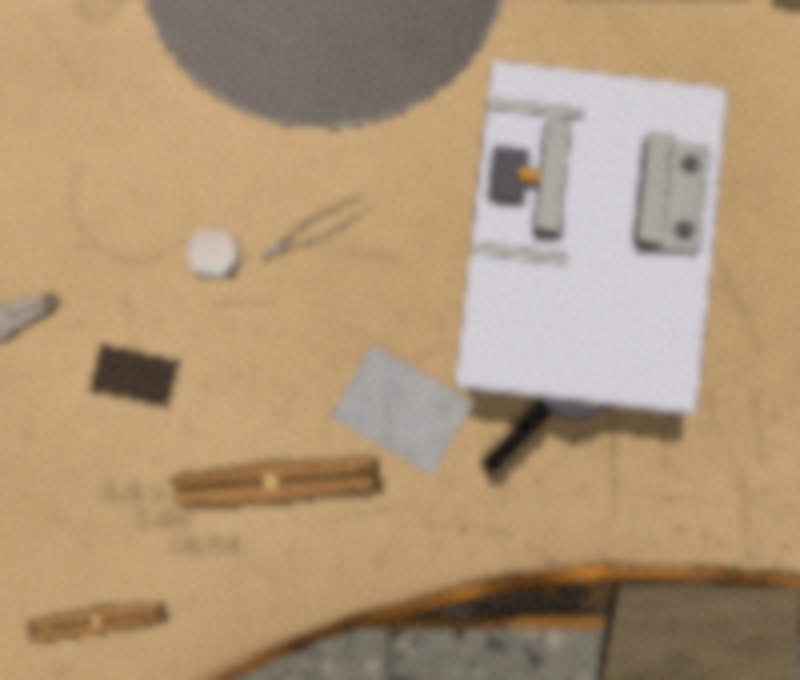

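The crop shows the two bars: the larger at crop (278,482), the smaller at (97,620). The larger is about 122 mm long by measurement, so it matches the description. The plate fit of 130 x 179 mm puts work_rest at (594.7, 66.9) mm with yaw -6.5°.

Emit:
move_arm --targets '[[[-62,-26,20],[0,0,1.0],-0.3],[[-124,-53,40],[0,0,2.0],0],[[-186,-79,60],[0,0,3.0],0],[[-248,-106,80],[0,0,4.0],0],[[-305,-128,100],[0,0,5.0],0]]'

```text
clock: 1.82
tcp_pos: [0.4361, 0.3109, 0.1139]
orientation: [0.0, 0.599, 0.801, 0.001]
wrist_force: [1.3, 1.2, -0.7]
finger_gap: 0.0427
grip_force: 0.0
```

```bash
cat >> h.py <<'E'
def go(x,y,z,yaw):  # mm, deg (world angle of tool y) -> tool shift, turn
    s=env.get_state();w,a,b,c=s["orientation"];r=R.from_quat([a,b,c,w])
    yd=np.radians(yaw);Y=np.array([np.cos(yd),np.sin(yd),0]);Z=np.array([0,0,-1.]);X=np.cross(Y,Z)
    t=R.from_matrix(np.c_[X,Y,Z])
    print("shift",r.inv().apply(np.array([x,y,z])-1000*np.array(s["tcp_pos"])),"turn",np.degrees((r.inv()*t).as_rotvec())/10)
W0=np.array([594.7,66.9]);U=np.array([.9936,-.1132]);V=np.array([.1132,.9936])
def rest(x,y): return W0+x*U+y*V
def inrest(P): d=np.array(P[:2])*1000-W0; return d@U,d@V
E
python3 -c "
from h import *
st();go(460.9,282.4,60,5);go(460.9,282.4,4,5)"
```

```text
{'clock': np.float64(1.825), 'tcp_pos': array([0.4361, 0.3109, 0.1139]), 'orientation': array([0.0002, 0.5992, 0.8006, 0.0006]), 'wrist_force': array([ 1.2846,  1.2187, -0.6937]), 'ft_torque': array([-0.0185, -0.037 , -0.0205]), 'finger_gap': np.float64(0.0427), 'grip_force': np.float64(0.0), 'joint_pos': array([ 0.4693,  0.2809, -0.2243,  1.0644,  0.0001,  1.7544])}
shift [-34.3192  15.7115  53.9458] turn [ 0.0064 -0.0027  1.1369]
shift [-34.3389  15.6466 109.9458] turn [ 0.0064 -0.0027  1.1369]
```

Emit:
move_arm --targets '[[[-8,2,20],[0,0,1.0],0],[[-8,2,45],[0,0,1.17],0],[[-8,2,45],[0,0,1.17],0],[[-8,2,45],[0,0,1.17],0]]'

```text
clock: 2.33
tcp_pos: [0.4393, 0.3055, 0.0699]
orientation: [0.0, 0.675, 0.738, 0.0]
wrist_force: [-0.2, 0.6, -0.8]
finger_gap: 0.0429
grip_force: 0.0
```

```bash
python3 -c "
from h import *
st();go(460.9,282.4,4,5)
p=env.read_camera('side')
for r in env.landmark_of('ring_clamp',p):print(r['confidence'],r['centre'])
save(p,'side1.png',(220,190,350,300),4)"
```

```text
{'clock': np.float64(2.325), 'tcp_pos': array([0.4393, 0.3055, 0.0699]), 'orientation': array([0.0002, 0.6753, 0.7376, 0.0004]), 'wrist_force': array([-0.1689,  0.6234, -0.8254]), 'ft_torque': array([-0.057 , -0.0095,  0.0173]), 'finger_gap': np.float64(0.0429), 'grip_force': np.float64(0.0), 'joint_pos': array([ 0.4577,  0.3153, -0.2928,  0.9618,  0.    ,  1.9403])}
shift [-24.9708  19.4663  65.9104] turn [ 0.0045 -0.0018  0.005 ]
0.8 [0.4706, 0.2371, -0.0034]
0.67 [0.3822, 0.3477, -0.0008]
```

View pics/side1.png

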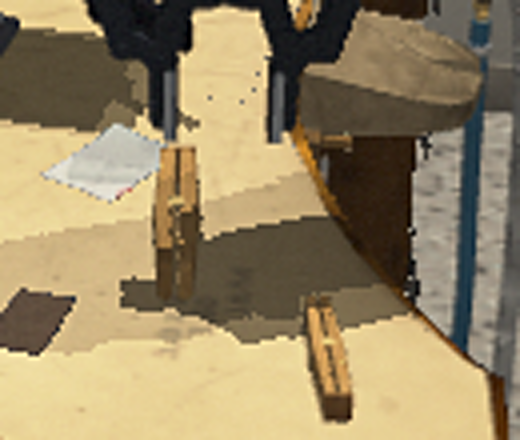

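The side crop shows the large bar at crop (177,220) and the small one at (328,360). The open fingers are above and beyond the large bar's far end. I use the pixel edges for its centre, about (466, 241) mm, and correct before lowering.

Emit:
move_arm --targets '[[[-28,21,10],[0,0,0],0],[[-28,21,20],[0,0,0],0],[[-28,21,45],[0,0,0],0],[[-28,21,65],[0,0,0],0],[[-28,21,65],[0,0,0],0]]'

```text
clock: 3.05
tcp_pos: [0.4607, 0.2791, 0.0031]
orientation: [-0.001, 0.675, 0.738, -0.001]
wrist_force: [-0.0, -0.1, 1.4]
finger_gap: 0.0427
grip_force: 0.0
```

```bash
python3 -c "
from h import *
st();go(463,279,4,5)"
```

```text
{'clock': np.float64(3.05), 'tcp_pos': array([0.4607, 0.2791, 0.0031]), 'orientation': array([-0.0007,  0.6753,  0.7375, -0.0012]), 'wrist_force': array([-0.0368, -0.0924,  1.3717]), 'ft_torque': array([-0.0146,  0.0204, -0.0362]), 'finger_gap': np.float64(0.0427), 'grip_force': np.float64(0.0), 'joint_pos': array([ 0.3955,  0.3927, -0.3655,  0.8154,  0.0003,  1.8784])}
shift [-0.3481  2.32   -0.8989] turn [-0.016   0.0032  0.0039]
```

Emit:
move_arm --targets '[[[0,0,-1],[0,0,0],0.8],[[0,0,-1],[0,0,0],0.8],[[0,0,-1],[0,0,0],0.8],[[0,0,-1],[0,0,0],0.8],[[0,0,-1],[0,0,0],0.8]]' --squeeze 40

```text
clock: 3.68
tcp_pos: [0.4624, 0.2791, 0.0053]
orientation: [0.0, 0.676, 0.737, 0.0]
wrist_force: [0.6, 0.1, 0.6]
finger_gap: 0.0082
grip_force: 0.0
```

```bash
python3 -c "
from h import *
st();b=rest(-28,1);print(b);go(*b,185,83.5)"
```

```text
{'clock': np.float64(3.675), 'tcp_pos': array([0.4624, 0.2791, 0.0053]), 'orientation': array([0.    , 0.6757, 0.7372, 0.0001]), 'wrist_force': array([0.6033, 0.0913, 0.598 ]), 'ft_torque': array([0.0153, 0.0216, 0.0019]), 'finger_gap': np.float64(0.0082), 'grip_force': np.float64(0.0), 'joint_pos': array([ 0.3943,  0.3903, -0.3629,  0.8172,  0.0001,  1.8781])}
[566.9924  71.0632]
shift [-216.3163   86.1269 -179.7542] turn [ 0.0018  0.0004 -7.8511]
```

```bash
python3 -c "
from h import *
p=env.read_camera('side');save(p,'side2.png',(220,190,350,300),4)
t=env.get_state()['tcp_pos'];print(proj(p,t))
q=env.read_camera('top');print(proj(q,t));save(q,'top2.png',(170,150,300,260),4)
for r in env.regions_of('ring_clamp',q):
  m=r['mask'];a=np.argwhere(m);print(r['confidence'],a.min(0),a.max(0),m.sum())
print(unproj(p,[[264,250]],0.026), unproj(q,[[219.4,210.4]],.026))
E=np.array(q['extrinsics']);print(-E[:3,:3].T@E[:3,3],q['dist_coeffs'])
import numpy as np
a=cv2.imread('pics/side2.png');b=cv2.imread('pics/top2.png')
cv2.imwrite('pics/both2.png',cv2.resize(np.hstack([a,b]),(800,338)))"
```

```text
[[263.5972 256.4829]]
[[204.3348 211.4625]]
0.53 [205 212] [215 243] 269
[[0.461  0.2873 0.026 ]] [[0.4641 0.2414 0.026 ]]
[0.4286 0.1536 0.9728] [-0.15  0.    0.    0.    0.  ]
```

View pics/both2.png

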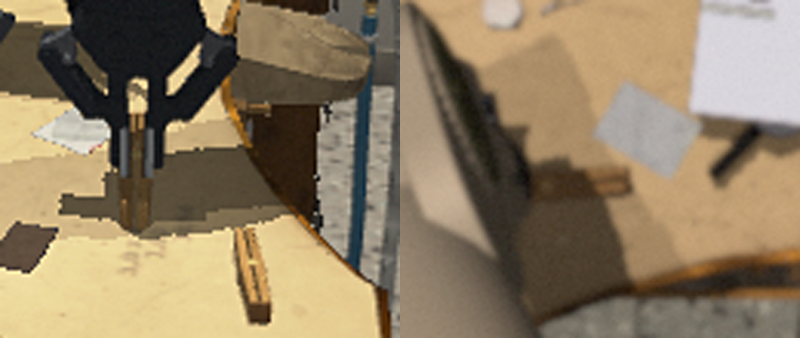

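```bash
python3 -c "
from h import *
st()
p=env.read_camera('side');save(p,'side3.png',(235,205,295,275),8)
st()"
```

```text
{'clock': np.float64(3.825), 'tcp_pos': array([0.4623, 0.2791, 0.0051]), 'orientation': array([-0.    ,  0.6757,  0.7372,  0.    ]), 'wrist_force': array([-0.1926, -0.4195, -0.2245]), 'ft_torque': array([-0.0426,  0.0157, -0.0202]), 'finger_gap': np.float64(0.0085), 'grip_force': np.float64(0.0), 'joint_pos': array([ 0.3943,  0.3906, -0.363 ,  0.8172,  0.0001,  1.8781])}
{'clock': np.float64(3.875), 'tcp_pos': array([0.4623, 0.279 , 0.0051]), 'orientation': array([-0.    ,  0.6757,  0.7372, -0.    ]), 'wrist_force': array([0.2737, 0.9911, 0.5289]), 'ft_torque': array([-0.0169, -0.0145,  0.0001]), 'finger_gap': np.float64(0.0083), 'grip_force': np.float64(0.0), 'joint_pos': array([ 0.3943,  0.3906, -0.363 ,  0.8172,  0.    ,  1.8781])}
```

View pics/side3.png

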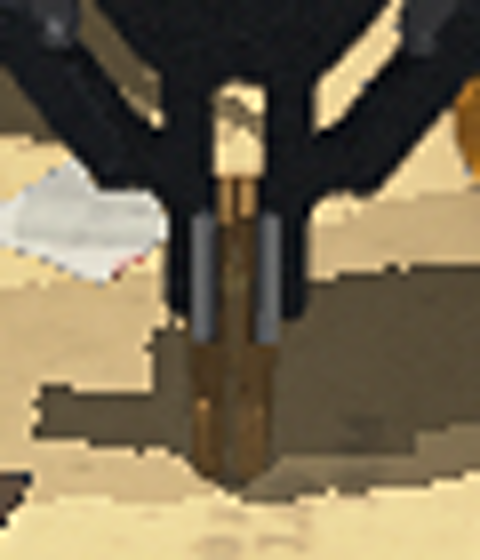

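The crop shows the finger tips at row 345, over the bar's top, at about z = 25 mm. The state says 5 mm, so the shut fingers passed above the wood. The tips really end about 20 mm higher than tcp_pos reports. I'll open and lower in guarded steps.

Emit:
move_arm --targets '[[[0,0,0],[0,0,0],0],[[0,0,0],[0,0,0],0],[[0,0,4],[0,0,0],0],[[0,0,8],[0,0,0],0],[[0,0,8],[0,0,0],0]]'

```text
clock: 4.55
tcp_pos: [0.4618, 0.2789, -0.0035]
orientation: [-0.0, 0.676, 0.737, -0.0]
wrist_force: [-0.0, -0.3, 0.4]
finger_gap: 0.0429
grip_force: 0.0
```

Emit:
move_arm --targets '[[[0,0,3],[0,0,0],0],[[0,0,6],[0,0,0],0],[[0,0,6],[0,0,0],0]]'

```text
clock: 4.92
tcp_pos: [0.4621, 0.279, -0.0092]
orientation: [-0.0, 0.676, 0.737, -0.0]
wrist_force: [0.6, -0.6, -0.0]
finger_gap: 0.0424
grip_force: 0.0
```

```bash
python3 -c "
from h import *
st()
p=env.read_camera('side');save(p,'side4.png',(235,205,295,275),8)"
```

```text
{'clock': np.float64(4.925), 'tcp_pos': array([ 0.4621,  0.279 , -0.0092]), 'orientation': array([-0.0001,  0.6756,  0.7372, -0.0002]), 'wrist_force': array([ 0.6095, -0.6036, -0.0236]), 'ft_torque': array([0.025 , 0.0008, 0.0098]), 'finger_gap': np.float64(0.0424), 'grip_force': np.float64(0.0), 'joint_pos': array([ 0.3944,  0.4074, -0.379 ,  0.7849,  0.0001,  1.8781])}
```

View pics/side4.png

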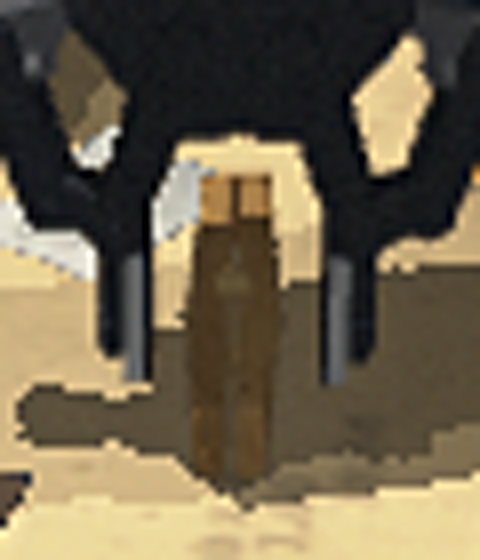

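With tcp at -9 mm there is still no contact, and the open tips show at row 380, about z = 15 mm. The bar is centred between them, so I go 6 mm lower and grip.

Emit:
move_arm --targets '[[[0,0,3],[0,0,0],0],[[0,0,6],[0,0,0],0],[[0,0,6],[0,0,0],0.8],[[0,0,6],[0,0,0],0.8],[[0,0,6],[0,0,0],0.8]]' --squeeze 40

```text
clock: 5.6
tcp_pos: [0.4623, 0.2791, -0.0149]
orientation: [-0.0, 0.676, 0.737, 0.0]
wrist_force: [-0.1, -0.4, -1.1]
finger_gap: 0.0193
grip_force: 39.1
```

Emit:
move_arm --targets '[[[0,0,0],[0,0,0],0.8],[[0,0,0],[0,0,0],0.8],[[0,0,-20],[0,0,0],0.8],[[0,0,-60],[0,0,0],0.8],[[0,0,-110],[0,0,0],0.8]]'

```text
clock: 6.22
tcp_pos: [0.4613, 0.2786, 0.0952]
orientation: [-0.001, 0.676, 0.737, -0.001]
wrist_force: [0.9, 0.3, -0.7]
finger_gap: 0.0193
grip_force: 39.2
```

```bash
python3 -c "
from h import *
st();b=rest(-28,1);print(b);go(*b,140,83.5)
for c in('top','side'):
  p=env.read_camera(c)
  for r in env.regions_of('ring_clamp',p):
    m=r['mask'];a=np.argwhere(m)[:,::-1].astype(float);print(c,r['confidence'],m.sum(),a.min(0),a.max(0))
    if c=='top': print(unproj(p,[a.min(0),a.max(0)],.13))
  save(p,'lift_'+c+'.png',(150,90,350,300),3)
"
```

```text
{'clock': np.float64(6.225), 'tcp_pos': array([0.4613, 0.2786, 0.0952]), 'orientation': array([-0.0006,  0.6757,  0.7372, -0.0012]), 'wrist_force': array([ 0.8812,  0.2727, -0.6985]), 'ft_torque': array([ 0.0888, -0.0558, -0.0317]), 'finger_gap': np.float64(0.0193), 'grip_force': np.float64(39.203), 'joint_pos': array([ 0.3943,  0.304 , -0.2412,  1.0282,  0.    ,  1.878 ])}
[566.9924  71.0632]
shift [-215.993    87.118   -44.8592] turn [-0.015  -0.0063 -7.851 ]
top 0.77 403 [206. 202.] [242. 216.]
[[0.4775 0.2596 0.13  ]
 [0.4488 0.1852 0.13  ]]
side 0.83 329 [258. 180.] [268. 213.]
side 0.49 239 [296. 265.] [307. 294.]
```

Emit:
move_arm --targets '[[[-20,8,-40],[0,0,-1.0],0.8],[[-50,20,-65],[0,0,-2.0],0.8],[[-85,34,-65],[0,0,-3.0],0.8],[[-120,48,-65],[0,0,-4.0],0.8],[[-155,62,-65],[0,0,-5.0],0.8]]'

```text
clock: 7.05
tcp_pos: [0.5368, 0.1289, 0.158]
orientation: [-0.002, 0.298, 0.955, -0.001]
wrist_force: [0.5, 0.2, -0.8]
finger_gap: 0.0192
grip_force: 39.4
```

```bash
python3 -c "
from h import *
st();b=rest(-28,1);go(*b,160,83.5)"
```

```text
{'clock': np.float64(7.05), 'tcp_pos': array([0.5368, 0.1289, 0.158 ]), 'orientation': array([-0.0016,  0.298 ,  0.9546, -0.0006]), 'wrist_force': array([ 0.4526,  0.1948, -0.7662]), 'ft_torque': array([ 0.0266, -0.0824, -0.0154]), 'finger_gap': np.float64(0.0192), 'grip_force': np.float64(39.3753), 'joint_pos': array([ 0.0901,  0.2893, -0.1006,  1.1842,  0.0001,  0.6953])}
shift [-57.6846 -30.3786  -2.0729] turn [-0.0078 -0.0177 -2.8174]
```

Emit:
move_arm --targets '[[[-20,-10,-3],[0,0,-1.0],0.8],[[-40,-20,-3],[0,0,-2.0],0.8],[[-58,-30,-3],[0,0,-2.8],0.8],[[-58,-30,-3],[0,0,-2.82],0.8],[[-58,-30,-3],[0,0,-2.82],0.8]]'

```text
clock: 7.68
tcp_pos: [0.5668, 0.0726, 0.1617]
orientation: [-0.001, 0.06, 0.998, 0.0]
wrist_force: [0.5, 0.0, -0.7]
finger_gap: 0.0191
grip_force: 39.3
```

```bash
python3 -c "
from h import *
s=st();b=rest(-28,1);go(*b,95,83.5)
for c in('top','side'):
  p=env.read_camera(c)
  for r in env.regions_of('ring_clamp',p):
    m=r['mask'];a=np.argwhere(m)[:,::-1].astype(float);print(c,r['confidence'],m.sum(),a.min(0),a.max(0))
  for x in(-55,-50,65,70,75): print(x,proj(p,[*rest(x,1)/1000,.19]))
  save(p,'p_'+c+'.png')
a=cv2.imread('pics/p_top.png')[80:230,230:360];b=cv2.imread('pics/p_side.png')[110:260,170:300]
cv2.imwrite('pics/p.png',cv2.resize(np.hstack([a,b]),(780,450),interpolation=cv2.INTER_CUBIC))
"
```

```text
{'clock': np.float64(7.675), 'tcp_pos': array([0.5668, 0.0726, 0.1617]), 'orientation': array([-0.0014,  0.0603,  0.9982,  0.0001]), 'wrist_force': array([ 0.5491,  0.018 , -0.6573]), 'ft_torque': array([0.0091, 0.0973, 0.0257]), 'finger_gap': np.float64(0.0191), 'grip_force': np.float64(39.3379), 'joint_pos': array([-0.0134,  0.3236, -0.0437,  1.2062,  0.0004,  0.1072])}
shift [-0.5657 -1.4624 66.7329] turn [ 0.0005 -0.0157 -0.041 ]
top 0.62 182 [158. 240.] [190. 249.]
-55 [[298.6038 167.7923]]
-50 [[298.8704 165.2449]]
65 [[304.7627 107.8467]]
70 [[305.0078 105.4106]]
75 [[305.2519 102.98  ]]
side 0.66 507 [189. 130.] [239. 144.]
-55 [[239.6981 138.1229]]
-50 [[237.6133 137.9654]]
65 [[190.802  134.4123]]
70 [[188.8142 134.2607]]
75 [[186.8303 134.1093]]
```

View pics/p.png

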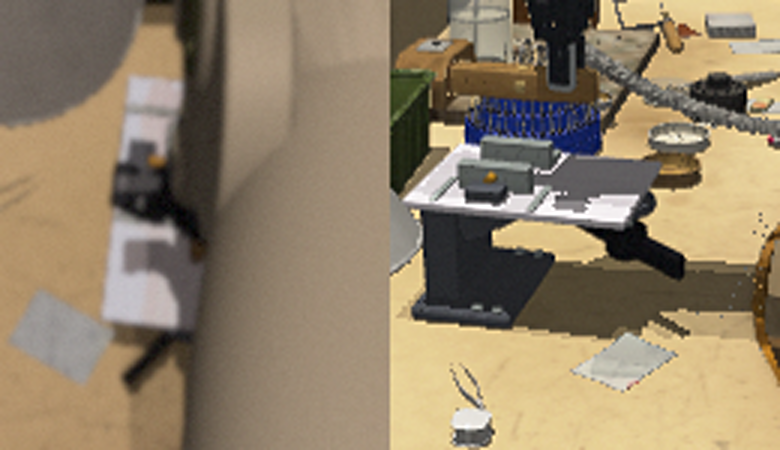

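The top view shows the wood hidden under the arm. In the side view the wood spans full-picture columns 189-239, level above the plate, which puts its centre near rest x = +8 and the fence and jaw on either side. I lower now.

Emit:
move_arm --targets '[[[0,0.5,20],[0,0,-0.04],0.8],[[0,0.5,40],[0,0,-0.04],0.8],[[0,0.5,55],[0,0,-0.04],0.8],[[0,0.5,62],[0,0,-0.04],0.8],[[0,0.5,66],[0,0,-0.04],0.8]]'

```text
clock: 8.5
tcp_pos: [0.568, 0.0728, 0.097]
orientation: [0.0, 0.056, 0.998, 0.0]
wrist_force: [0.6, 0.1, -0.4]
finger_gap: 0.0191
grip_force: 39.4
```

Emit:
move_arm --targets '[[[0,0,2],[0,0,0],0.8],[[0,0,3.5],[0,0,0],0.8],[[0,0,3.5],[0,0,0],0.8]]'

```text
clock: 8.88
tcp_pos: [0.5681, 0.0727, 0.0938]
orientation: [0.0, 0.056, 0.998, 0.0]
wrist_force: [0.4, 0.1, -1.8]
finger_gap: 0.0192
grip_force: 39.4
```

Emit:
move_arm --targets '[[[0,0,1],[0,0,0],0.8],[[0,0,2],[0,0,0],0.8],[[0,0,2],[0,0,0],0.8]]'

```text
clock: 9.25
tcp_pos: [0.5679, 0.0727, 0.0915]
orientation: [-0.0, 0.056, 0.998, 0.0]
wrist_force: [-0.3, 0.2, -0.4]
finger_gap: 0.0189
grip_force: 39.3
```

Emit:
move_arm --targets '[[[0,0,1],[0,0,0],0.8],[[0,0,1],[0,0,0],0.8]]'

```text
clock: 9.5
tcp_pos: [0.568, 0.0727, 0.0911]
orientation: [0.0, 0.056, 0.998, 0.0]
wrist_force: [-1.9, 0.0, 3.0]
finger_gap: 0.0194
grip_force: 39.8
```

On the plate (+3 N). Next I feel for the fence to the right with the wood lifted 0.5 mm.

Emit:
move_arm --targets '[[[0,0,-0.8],[0,0,0],0.8],[[0,-1.5,-0.8],[0,0,0],0.8],[[0,-3,-0.8],[0,0,0],0.8],[[0,-4,-0.8],[0,0,0],0.8]]'

```text
clock: 10.0
tcp_pos: [0.5675, 0.0686, 0.0913]
orientation: [-0.0, 0.056, 0.998, 0.0]
wrist_force: [0.6, 0.1, -0.7]
finger_gap: 0.0188
grip_force: 39.4
```

Emit:
move_arm --targets '[[[0,-1,0],[0,0,0],0.8],[[0,-2,0],[0,0,0],0.8],[[0,-2,0],[0,0,0],0.8]]'

```text
clock: 10.38
tcp_pos: [0.5673, 0.0667, 0.0914]
orientation: [-0.0, 0.056, 0.998, 0.0]
wrist_force: [0.9, -0.9, -1.2]
finger_gap: 0.0195
grip_force: 39.4
```

Emit:
move_arm --targets '[[[0,-1,0],[0,0,0],0.8],[[0,-1,0],[0,0,0],0.8]]'

```text
clock: 10.62
tcp_pos: [0.5672, 0.0657, 0.0914]
orientation: [0.0, 0.056, 0.998, 0.0]
wrist_force: [1.2, -0.1, -0.1]
finger_gap: 0.0192
grip_force: 39.4
```

Emit:
move_arm --targets '[[[0,-1,0],[0,0,0],0.8],[[0,-1,0],[0,0,0],0.8]]'

```text
clock: 10.88
tcp_pos: [0.567, 0.0647, 0.0914]
orientation: [0.0, 0.056, 0.998, 0.0]
wrist_force: [-0.2, -0.8, -1.3]
finger_gap: 0.0193
grip_force: 39.4
```

Emit:
move_arm --targets '[[[0,-1,0],[0,0,0],0.8],[[0,-1,0],[0,0,0],0.8]]'

```text
clock: 11.12
tcp_pos: [0.567, 0.0637, 0.0914]
orientation: [0.0, 0.056, 0.998, -0.0]
wrist_force: [0.0, -0.7, -0.9]
finger_gap: 0.019
grip_force: 39.4
```

Emit:
move_arm --targets '[[[0,-1,0],[0,0,0],0.8],[[0,-1,0],[0,0,0],0.8]]'

```text
clock: 11.38
tcp_pos: [0.5668, 0.0627, 0.0914]
orientation: [0.0, 0.056, 0.998, 0.0]
wrist_force: [-0.6, 0.0, -1.2]
finger_gap: 0.0186
grip_force: 39.4
```

Emit:
move_arm --targets '[[[0,-1,0],[0,0,0],0.8],[[0,-1,0],[0,0,0],0.8]]'

```text
clock: 11.62
tcp_pos: [0.5667, 0.0617, 0.0914]
orientation: [0.0, 0.056, 0.998, 0.0]
wrist_force: [0.6, -0.7, -0.4]
finger_gap: 0.0194
grip_force: 39.4
```

Emit:
move_arm --targets '[[[0,-1,0],[0,0,0],0.8],[[0,-1,0],[0,0,0],0.8]]'

```text
clock: 11.88
tcp_pos: [0.5666, 0.0607, 0.0914]
orientation: [0.0, 0.056, 0.998, 0.0]
wrist_force: [-0.4, -0.9, -1.3]
finger_gap: 0.0194
grip_force: 39.4
```

Emit:
move_arm --targets '[[[0,-1,0],[0,0,0],0.8],[[0,-1,0],[0,0,0],0.8]]'

```text
clock: 12.12
tcp_pos: [0.5665, 0.0597, 0.0914]
orientation: [0.0, 0.056, 0.998, 0.0]
wrist_force: [0.6, -0.1, -1.8]
finger_gap: 0.019
grip_force: 39.4
```

```bash
python3 -c "
from h import *
s=st();print(inrest(s['tcp_pos']))"
```

```text
{'clock': np.float64(12.125), 'tcp_pos': array([0.5665, 0.0597, 0.0914]), 'orientation': array([0.    , 0.0559, 0.9984, 0.    ]), 'wrist_force': array([ 0.6399, -0.0564, -1.8048]), 'ft_torque': array([-0.0144,  0.029 , -0.0126]), 'finger_gap': np.float64(0.019), 'grip_force': np.float64(39.3613), 'joint_pos': array([-0.0359,  0.3599, -0.1705,  1.0404,  0.    ,  0.0761])}
(np.float64(-27.212848488145962), np.float64(-10.333358700498449))
```

Emit:
move_arm --targets '[[[0,-1,0],[0,0,0],0.8],[[0,-1,0],[0,0,0],0.8]]'

```text
clock: 12.38
tcp_pos: [0.5664, 0.0589, 0.0914]
orientation: [0.0, 0.056, 0.998, 0.0]
wrist_force: [-0.6, 0.3, -0.1]
finger_gap: 0.0194
grip_force: 39.4
```

Emit:
move_arm --targets '[[[0,-1,0],[0,0,0],0.8],[[0,-1,0],[0,0,0],0.8]]'

```text
clock: 12.62
tcp_pos: [0.5663, 0.0586, 0.0914]
orientation: [0.0, 0.056, 0.998, 0.001]
wrist_force: [-0.6, 3.5, -0.6]
finger_gap: 0.019
grip_force: 39.7
```

```bash
python3 -c "
from h import *
st()
p=env.read_camera('side');save(p,'s5.png',(170,130,290,220),6)
for n,P in dict(jawface=[21],fence=[-18]).items(): print(n,[(proj(p,[*rest(x,P[0])/1000,z])[0]-[170,130])*6 for x in(-5,55) for z in(.106,.128)])"
```

```text
{'clock': np.float64(12.625), 'tcp_pos': array([0.5663, 0.0586, 0.0914]), 'orientation': array([0.0001, 0.0555, 0.9985, 0.0008]), 'wrist_force': array([-0.567 ,  3.4638, -0.5903]), 'ft_torque': array([ 0.9484, -0.0522,  0.1627]), 'finger_gap': np.float64(0.019), 'grip_force': np.float64(39.6632), 'joint_pos': array([-0.0388,  0.3591, -0.1716,  1.04  ,  0.0016,  0.0724])}
jawface [array([285.5407, 257.6239]), array([283.8118, 205.8667]), array([142.5142, 244.1962]), array([139.5725, 192.9325])]
fence [array([314.1206, 222.2386]), array([312.6848, 171.8149]), array([175.2076, 209.6321]), array([172.6265, 159.6793])]
```

View pics/s5.png

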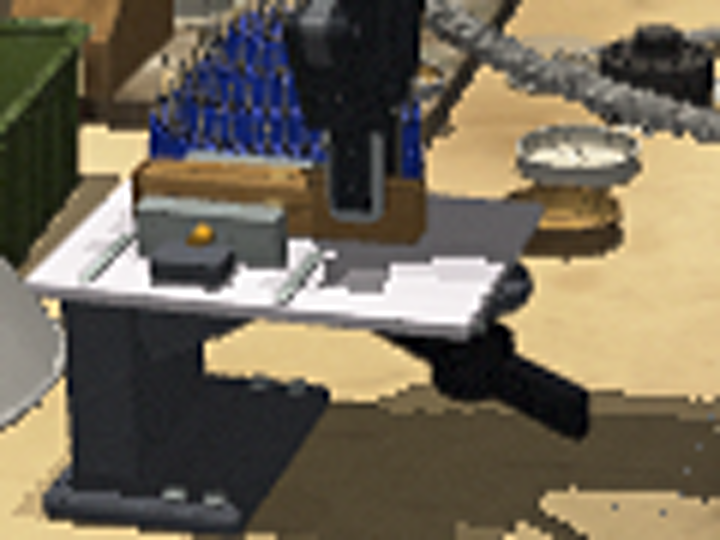

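Contact at 3.5 N: the wood touches the fence at its far right, so the contact knob angle should be about 0.85 to 0.95. The picture shows the wood lying on the plate between fence and jaw, crop (280,200). Next I ease off and let go.

Emit:
move_arm --targets '[[[0,1.5,0.3],[0,0,0],0.8],[[0,1.5,0.3],[0,0,0],0],[[0,1.5,0.3],[0,0,0],0],[[0,1.5,-30],[0,0,0],0],[[0,1.5,-70],[0,0,0],0]]'

```text
clock: 13.3
tcp_pos: [0.5655, 0.0589, 0.1611]
orientation: [-0.001, 0.056, 0.998, -0.0]
wrist_force: [0.1, -0.0, 0.5]
finger_gap: 0.0427
grip_force: 0.0
```

```bash
python3 -c "
from h import *
st();go(473,123.4,120,44)"
```

```text
{'clock': np.float64(13.3), 'tcp_pos': array([0.5655, 0.0589, 0.1611]), 'orientation': array([-0.0014,  0.0561,  0.9984, -0.0003]), 'wrist_force': array([ 0.1177, -0.0236,  0.5197]), 'ft_torque': array([ 0.0207, -0.0208,  0.0076]), 'finger_gap': np.float64(0.0427), 'grip_force': np.float64(0.0), 'joint_pos': array([-0.0371,  0.3185, -0.0525,  1.2026, -0.0005,  0.0753])}
shift [98.9914 53.7429 41.3148] turn [-0.0093 -0.0135  3.9563]
```

Emit:
move_arm --targets '[[[35,18,0],[0,0,1.0],0.5],[[70,36,10],[0,0,2.0],0.5],[[99,54,30],[0,0,3.0],0.5],[[99,54,41],[0,0,3.96],0.5],[[99,54,41],[0,0,3.96],0.5]]'

```text
clock: 13.92
tcp_pos: [0.4733, 0.1239, 0.12]
orientation: [-0.0, 0.39, 0.921, -0.0]
wrist_force: [0.2, -0.2, -0.1]
finger_gap: 0.0216
grip_force: 0.0
```

```bash
python3 -c "
from h import *
st()
for c in('top','side'):
  p=env.read_camera(c)
  for t in('knob_axis','wing_tip','ring_clamp','bed','jaw'):
    for r in env.landmark_of(t,p): print(c,t,round(r['confidence'],2),np.array(r['centre']),inrest(r['centre']))
  save(p,'q_'+c+'.png')
go(473,123.4,38,44)
a=cv2.imread('pics/q_top.png')[80:230,230:360];b=cv2.imread('pics/q_side.png')[110:260,170:300]
cv2.imwrite('pics/q.png',cv2.resize(np.hstack([a,b]),(780,450),interpolation=cv2.INTER_CUBIC))
"
```

```text
{'clock': np.float64(13.925), 'tcp_pos': array([0.4733, 0.1239, 0.12  ]), 'orientation': array([-0.0004,  0.3898,  0.9209, -0.0004]), 'wrist_force': array([ 0.2414, -0.2287, -0.05  ]), 'ft_torque': array([-0.021 , -0.0077, -0.0157]), 'finger_gap': np.float64(0.0216), 'grip_force': np.float64(0.0), 'joint_pos': array([ 0.0921,  0.1936, -0.3236,  1.0547, -0.0004,  0.893 ])}
top ring_clamp 0.51 [ 0.3833  0.347  -0.0011] (np.float64(-241.7543600000001), np.float64(254.37688000000003))
top bed 0.87 [0.6073 0.0682 0.1035] (np.float64(12.37219999999991), np.float64(2.7179999999999866))
top jaw 0.56 [0.6224 0.0843 0.1017] (np.float64(25.553039999999932), np.float64(20.424279999999985))
side knob_axis 0.97 [0.5246 0.0715 0.0628] (np.float64(-70.17208000000014), np.float64(-3.3647600000000204))
side knob_axis 0.23 [0.6202 0.045  0.1048] (np.float64(27.815879999999886), np.float64(-18.87324000000002))
side wing_tip 0.84 [0.4782 0.1151 0.0617] (np.float64(-121.21064000000005), np.float64(34.70371999999998))
side ring_clamp 0.61 [0.3797 0.3467 0.0012] (np.float64(-245.29736000000005), np.float64(253.67127999999997))
side ring_clamp 0.59 [0.6079 0.0534 0.1045] (np.float64(14.643719999999933), np.float64(-11.919360000000008))
side bed 0.73 [0.6042 0.0671 0.1059] (np.float64(9.416559999999887), np.float64(1.27411999999999))
side jaw 0.59 [0.6235 0.0859 0.0999] (np.float64(26.464879999999955), np.float64(22.138559999999995))
shift [ 0.4029 -1.2281 82.4495] turn [ 0.0007 -0.     -0.0004]
```

View pics/q.png

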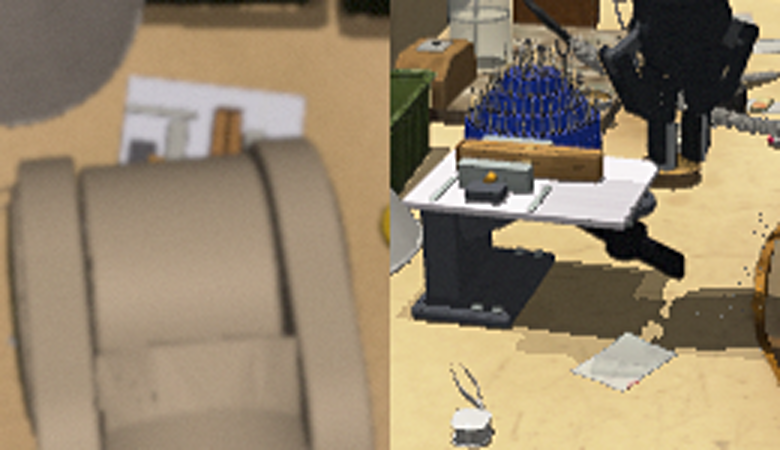

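The left half shows the wood (crop (228,130)) lying straight between the fence and the open jaw. The right half shows the open fingers at (678,150), above the wing end at (665,258). Now I lower over the wing.

Emit:
move_arm --targets '[[[0,-2.5,25],[0,0,0],0.5],[[0,-2.5,50],[0,0,0],0.5],[[0,-2.5,66],[0,0,0],0.5],[[0,-2.5,70],[0,0,0],0.5],[[0,-2.5,70],[0,0,0],0.5]]'

```text
clock: 15.15
tcp_pos: [0.4724, 0.1223, 0.0506]
orientation: [-0.0, 0.391, 0.92, 0.0]
wrist_force: [0.5, -0.0, -0.1]
finger_gap: 0.0214
grip_force: 0.0
```

Emit:
move_arm --targets '[[[0,0,5],[0,0,0],0.5],[[0,0,10],[0,0,0],0.5],[[0,0,13],[0,0,0],0.5],[[0,0,13],[0,0,0],0.5]]'

```text
clock: 15.65
tcp_pos: [0.472, 0.1223, 0.0371]
orientation: [-0.0, 0.391, 0.92, -0.0]
wrist_force: [0.6, 0.1, 0.5]
finger_gap: 0.0213
grip_force: 0.0
```

```bash
python3 -c "
from h import *
st()
p=env.read_camera('side');save(p,'s6.png',(225,140,305,215),8)"
```

```text
{'clock': np.float64(15.65), 'tcp_pos': array([0.472 , 0.1223, 0.0371]), 'orientation': array([-0.0002,  0.3908,  0.9205, -0.0001]), 'wrist_force': array([0.6243, 0.1358, 0.4588]), 'ft_torque': array([-0.0363, -0.0095,  0.0508]), 'finger_gap': np.float64(0.0213), 'grip_force': np.float64(0.0), 'joint_pos': array([ 0.0886,  0.2669, -0.4533,  0.851 ,  0.0001,  0.8915])}
```

View pics/s6.png

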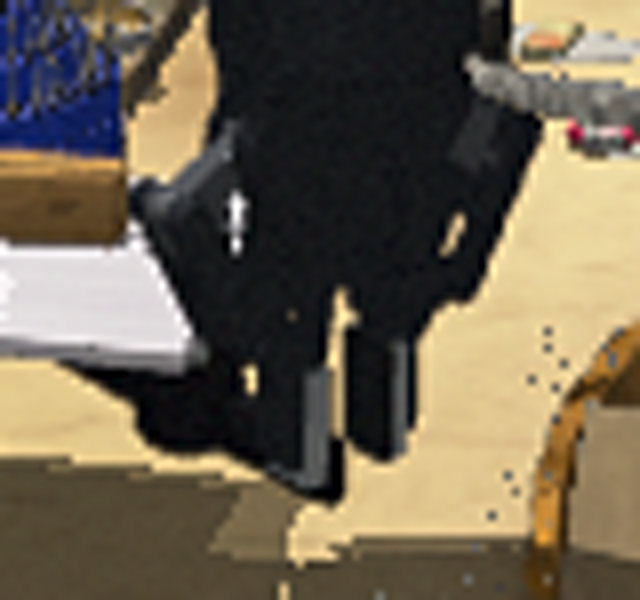

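The crop shows the fingers straddling the wing end: left finger in front of it at (310,430), wing end at (325,480), right finger behind at (380,400). I close on it.

Emit:
move_arm --targets '[[[0,0,0],[0,0,0],1],[[0,0,0],[0,0,0],1],[[0,0,0],[0,0,0],1],[[0,0,0],[0,0,0],1]]' --squeeze 40

```text
clock: 16.2
tcp_pos: [0.4723, 0.1222, 0.0376]
orientation: [0.0, 0.391, 0.92, -0.0]
wrist_force: [-0.8, -1.0, 2.9]
finger_gap: 0.0079
grip_force: 39.2
```

```bash
python3 -c "
from h import *
st()"
```

```text
{'clock': np.float64(16.2), 'tcp_pos': array([0.4723, 0.1222, 0.0376]), 'orientation': array([ 0.0001,  0.3908,  0.9205, -0.    ]), 'wrist_force': array([-0.8063, -1.0049,  2.8975]), 'ft_torque': array([-0.2456,  0.23  ,  0.0701]), 'finger_gap': np.float64(0.0079), 'grip_force': np.float64(39.1592), 'joint_pos': array([ 0.0885,  0.2664, -0.4529,  0.8515, -0.0001,  0.8916])}
```

Wing pinched (39 N). Now I turn it along the arc, 20° first.

Emit:
move_arm --targets '[[[-0.3,-6,0],[0,0,-0.5],1],[[-1,-11.9,0],[0,0,-1.0],1],[[-2.3,-17.7,0],[0,0,-1.5],1],[[-4.1,-23.4,0],[0,0,-2.0],1]]' --squeeze 35

```text
clock: 16.7
tcp_pos: [0.4596, 0.1043, 0.0376]
orientation: [0.001, 0.223, 0.975, 0.002]
wrist_force: [3.1, 4.0, -1.2]
finger_gap: 0.0081
grip_force: 38.8
```

```bash
cat >> h.py <<'E'
def kn(ax=(521,73.5)):
    s=env.get_state();w,a,b,c=s["orientation"];r=R.from_quat([a,b,c,w])
    d=np.array(s["tcp_pos"])[:2]*1000-ax; Y=r.apply([0,1,0])
    print("clock",s["clock"],"tcp",np.array(s["tcp_pos"])*1000,"r",np.hypot(*d),"ang",np.degrees(np.arctan2(d[1],d[0])),"yaw+90",np.degrees(np.arctan2(Y[1],Y[0]))+90,"F tool",r.inv().apply(s["wrist_force"]),"T",r.inv().apply(s["ft_torque"]),"gap",s["finger_gap"],s["grip_force"])
E
python3 -c "
from h import *
kn()"
```

```text
clock 16.7 tcp [459.5803 104.3498  37.6479] r 68.73200225455106 ang 153.3305989008965 yaw+90 154.18119718119777 F tool [-1.0478  4.9592  1.1762] T [-1.0354 -0.0603  0.1403] gap 0.008056106442591688 38.79659056663513
```

Emit:
move_arm --targets '[[[-0.3,-6,0],[0,0,-0.5],1],[[-1,-11.9,0],[0,0,-1.0],1],[[-2.3,-17.7,0],[0,0,-1.5],1],[[-4.1,-23.4,0],[0,0,-2.0],1]]'

```text
clock: 17.2
tcp_pos: [0.4529, 0.0815, 0.0376]
orientation: [0.001, 0.051, 0.999, 0.002]
wrist_force: [2.9, 4.7, -0.5]
finger_gap: 0.0082
grip_force: 38.8
```

```bash
python3 -c "
from h import *
kn()"
```

```text
clock 17.2 tcp [452.919   81.4904  37.6332] r 68.5483391042351 ang 173.30603364258826 yaw+90 174.18626273430914 F tool [-2.3748  4.979   0.486 ] T [-0.9428 -0.3164  0.1239] gap 0.008228956384930179 38.823795318603516
```

Emit:
move_arm --targets '[[[0,-1.8,0],[0,0,-0.15],1],[[-0.1,-3.6,0],[0,0,-0.3],1]]'

```text
clock: 17.45
tcp_pos: [0.4526, 0.0777, 0.0376]
orientation: [0.001, 0.026, 1.0, 0.001]
wrist_force: [1.7, 5.1, -1.1]
finger_gap: 0.0082
grip_force: 38.8
```

```bash
python3 -c "
from h import *
kn()"
```

```text
clock 17.45 tcp [452.6257  77.7212  37.6456] r 68.50452290707786 ang 176.4672408782375 yaw+90 177.00637787538182 F tool [-1.4782  5.1396  1.0991] T [-1.0263 -0.4069  0.051 ] gap 0.008206592963785661 38.817622661590576
```

Emit:
move_arm --targets '[[[0,-1.8,0],[0,0,-0.15],1],[[-0.1,-3.6,0],[0,0,-0.3],1]]'

```text
clock: 17.7
tcp_pos: [0.4525, 0.0742, 0.0376]
orientation: [0.001, -0.0, 1.0, 0.001]
wrist_force: [1.2, 5.3, -0.3]
finger_gap: 0.0085
grip_force: 38.8
```

```bash
python3 -c "
from h import *
kn()"
```

```text
clock 17.7 tcp [452.4694  74.1658  37.6162] r 68.53381968613418 ang 179.44333042220777 yaw+90 180.0108615928471 F tool [-1.1998  5.3464  0.3103] T [-0.9727 -0.4629  0.0877] gap 0.00846099474347475 38.827670216560364
```

Emit:
move_arm --targets '[[[0,-1.8,0],[0,0,-0.15],1],[[-0.1,-3.6,0],[0,0,-0.3],1]]'

```text
clock: 17.95
tcp_pos: [0.4526, 0.0706, 0.0376]
orientation: [0.001, -0.026, 1.0, 0.001]
wrist_force: [1.6, 5.7, -0.6]
finger_gap: 0.0083
grip_force: 38.8
```

```bash
python3 -c "
from h import *
kn()"
```

```text
clock 17.95 tcp [452.5783  70.5771  37.6256] r 68.48415102250587 ang -177.55387911092708 yaw+90 183.008798005667 F tool [-1.8844  5.6406  0.5743] T [-0.9834 -0.4885  0.1329] gap 0.00828817271711328 38.834232687950134
```

Emit:
move_arm --targets '[[[0,-1.8,0],[0,0,-0.15],1],[[-0.1,-3.6,0],[0,0,-0.3],1]]'

```text
clock: 18.2
tcp_pos: [0.4528, 0.0671, 0.0376]
orientation: [0.001, -0.052, 0.999, 0.001]
wrist_force: [2.7, 6.7, 0.6]
finger_gap: 0.0083
grip_force: 38.9
```

```bash
python3 -c "
from h import *
kn()"
```

```text
clock 18.2 tcp [452.7854  67.1268  37.5971] r 68.51162831653356 ang -174.6624130819008 yaw+90 186.0150598517601 F tool [-3.3408  6.368  -0.5771] T [-1.1403 -0.5464  0.1288] gap 0.008337759611007878 38.85329782962799
```

Emit:
move_arm --targets '[[[0,-1.8,0],[0,0,-0.15],1],[[-0.1,-3.6,0],[0,0,-0.3],1]]'

```text
clock: 18.45
tcp_pos: [0.4533, 0.0638, 0.0376]
orientation: [0.001, -0.079, 0.997, 0.002]
wrist_force: [2.0, 6.5, 0.1]
finger_gap: 0.008
grip_force: 38.9
```

```bash
python3 -c "
from h import *
kn()"
```

```text
clock 18.45 tcp [453.2538  63.787   37.6219] r 68.43895549913523 ang -171.8409415774341 yaw+90 189.0218198010968 F tool [-2.9732  6.0867 -0.0637] T [-1.2036 -0.6204  0.14  ] gap 0.007961592062045641 38.87716770172119
```

Emit:
move_arm --targets '[[[0,-1.2,0],[0,0,-0.1],1],[[0,-2.4,0],[0,0,-0.2],1]]'

```text
clock: 18.7
tcp_pos: [0.4536, 0.0616, 0.0376]
orientation: [0.001, -0.096, 0.995, 0.002]
wrist_force: [2.9, 6.9, -0.4]
finger_gap: 0.0078
grip_force: 38.9
```

```bash
python3 -c "
from h import *
kn()"
```

```text
clock 18.7 tcp [453.5739  61.5815  37.599 ] r 68.47141503027225 ang -169.97571899868728 yaw+90 191.00870026528332 F tool [-4.1358  6.2472  0.4431] T [-1.3448 -0.6676  0.1232] gap 0.007822765437155505 38.873485922813416
```

Emit:
move_arm --targets '[[[0,-1.2,0],[0,0,-0.1],1],[[0,-2.4,0],[0,0,-0.2],1]]'

```text
clock: 18.95
tcp_pos: [0.454, 0.0594, 0.0376]
orientation: [0.001, -0.113, 0.994, 0.002]
wrist_force: [1.6, 7.6, 0.3]
finger_gap: 0.0083
grip_force: 38.9
```

```bash
python3 -c "
from h import *
kn()"
```

```text
clock 18.95 tcp [454.0147  59.3849  37.6045] r 68.45627055832064 ang -168.10078199098092 yaw+90 193.01461290233146 F tool [-3.3081  7.0683 -0.2185] T [-1.3514 -0.7278  0.1322] gap 0.008303042130498279 38.88315439224243
```

Emit:
move_arm --targets '[[[0,-0.9,0],[0,0,-0.07],1],[[0,-1.8,0],[0,0,-0.15],1]]'

```text
clock: 19.2
tcp_pos: [0.4544, 0.0577, 0.0376]
orientation: [0.001, -0.126, 0.992, 0.002]
wrist_force: [2.2, 7.8, 0.3]
finger_gap: 0.0081
grip_force: 38.9
```

```bash
python3 -c "
from h import *
kn()
for i in range(4): env.read_camera('side'); kn()"
```

```text
clock 19.2 tcp [454.4244  57.7477  37.6264] r 68.41372470129603 ang -166.68821259041513 yaw+90 194.51210888585373 F tool [-4.1145  7.0013 -0.2964] T [-1.459  -0.7816  0.187 ] gap 0.008110568476058282 38.89657258987427
clock 19.25 tcp [454.3843  57.7073  37.5968] r 68.46215339571509 ang -166.66302130449532 yaw+90 194.53653888590222 F tool [-3.5854  5.6451 -0.4261] T [-1.3897 -0.7728  0.1294] gap 0.008014182315950883 38.88932704925537
clock 19.3 tcp [454.407   57.7028  37.596 ] r 68.44110539530031 ang -166.6549943842099 yaw+90 194.49563847584142 F tool [-4.1219  7.3025  0.0766] T [-1.4538 -0.7569  0.0818] gap 0.008326763430588548 38.88336002826691
clock 19.35 tcp [454.4422  57.6881  37.6126] r 68.41025126251898 ang -166.6361448121065 yaw+90 194.48467017403823 F tool [-4.8722  7.3484 -0.1803] T [-1.377  -0.7544  0.0902] gap 0.008017000039029417 38.88236582279205
clock 19.4 tcp [454.4406  57.7074  37.6242] r 68.40733632910535 ang -166.65218141956314 yaw+90 194.48501638879782 F tool [-4.1898  5.0507 -0.4021] T [-1.4269 -0.7645  0.1123] gap 0.007955833062347185 38.882174491882324
```

```bash
cat >> h.py <<'E'
def avg(n=10):
    a=[]
    for i in range(n):
        env.read_camera('side');s=env.get_state();w,x,y,c=s["orientation"];r=R.from_quat([x,y,c,w])
        Y=r.apply([0,1,0]);a.append(np.r_[r.inv().apply(s["wrist_force"]),r.inv().apply(s["ft_torque"]),np.degrees(np.arctan2(Y[1],Y[0]))+90])
    a=np.array(a);m=a.mean(0);print("mean",m,"sem",a.std(0)/n**.5,"Mknob",.0684*m[1]+m[5],"clock",s["clock"])
E
python3 -c "
from h import *
avg()"
```

```text
mean [ -3.6094   6.3782   0.3758  -1.3543  -0.7787   0.1304 194.4838] sem [0.1103 0.1587 0.1196 0.0113 0.0099 0.0107 0.0004] Mknob 0.5666499429614846 clock 19.9
```

Emit:
move_arm --targets '[[[0,3.6,0],[0,0,0.3],1],[[-0.4,7.2,0],[0,0,0.6],1],[[-0.9,10.7,0],[0,0,0.9],1],[[-1.5,14.2,0],[0,0,1.2],1],[[-2.5,18.5,0],[0,0,1.57],1]]'

```text
clock: 20.52
tcp_pos: [0.4525, 0.073, 0.0376]
orientation: [0.001, 0.012, 1.0, -0.002]
wrist_force: [2.2, -4.8, -1.4]
finger_gap: 0.0084
grip_force: 38.8
```

Emit:
move_arm --targets '[[[0,-1.8,0],[0,0,-0.15],1],[[-0.1,-3.6,0],[0,0,-0.3],1]]'

```text
clock: 20.78
tcp_pos: [0.4525, 0.0719, 0.0376]
orientation: [0.001, -0.017, 1.0, 0.002]
wrist_force: [3.4, 4.6, -1.9]
finger_gap: 0.0083
grip_force: 38.7
```

```bash
python3 -c "
from h import *
kn();avg()"
```

```text
clock 20.775 tcp [452.491   71.8595  37.6407] r 68.5286158517144 ang -178.62829438829743 yaw+90 181.9624519802108 F tool [-3.5767  4.4591  1.9412] T [-1.0109 -0.7824  0.0901] gap 0.008343854642033896 38.71507287025452
mean [ -3.8957   4.002    1.4281  -0.841   -0.7661   0.0708 181.9229] sem [0.1549 0.1518 0.1621 0.0118 0.0079 0.0097 0.0095] Mknob 0.34450304774585605 clock 21.275
```

Emit:
move_arm --targets '[[[0,-1.8,0],[0,0,-0.15],1],[[-0.1,-3.6,0],[0,0,-0.3],1],[[-0.2,-5.4,0],[0,0,-0.45],1],[[-0.4,-7.3,0],[0,0,-0.61],1]]'

```text
clock: 21.78
tcp_pos: [0.453, 0.0649, 0.0376]
orientation: [0.001, -0.07, 0.998, 0.002]
wrist_force: [3.1, 5.8, -1.1]
finger_gap: 0.0081
grip_force: 38.7
```

```bash
python3 -c "
from h import *
avg()"
```

```text
mean [ -4.252    4.6008   1.3789  -1.0025  -0.8627   0.1155 188.0328] sem [0.0871 0.1238 0.2167 0.0126 0.009  0.008  0.0101] Mknob 0.4301978496965317 clock 22.275
```

Emit:
move_arm --targets '[[[0,-1.8,0],[0,0,-0.15],1],[[-0.1,-3.6,0],[0,0,-0.3],1],[[-0.2,-5.4,0],[0,0,-0.45],1],[[-0.4,-7.3,0],[0,0,-0.61],1]]'

```text
clock: 22.78
tcp_pos: [0.4543, 0.0582, 0.0376]
orientation: [0.001, -0.124, 0.992, 0.002]
wrist_force: [4.0, 8.1, -0.7]
finger_gap: 0.0081
grip_force: 38.8
```

```bash
python3 -c "
from h import *
kn();avg()"
```

```text
clock 22.775 tcp [454.2701  58.2135  37.6109] r 68.45838972031811 ang -167.0973123846568 yaw+90 194.19025292099587 F tool [-5.8185  6.844   0.7509] T [-1.4535 -1.073   0.1306] gap 0.008149520963490661 38.80497694015503
mean [ -4.9595   5.9514   0.9192  -1.252   -1.0149   0.13   194.1485] sem [0.1573 0.134  0.1081 0.0102 0.0096 0.0112 0.0098] Mknob 0.5371121460504062 clock 23.275
```

Jaw force is about 10 to 11 N by the averaged rise (0.19-0.22 N m) and by the angle past contact. I release and withdraw upward.

Emit:
move_arm --targets '[[[0,0.4,0],[0,0,0],0.5],[[0,0.4,0],[0,0,0],0.45],[[0,0.4,0],[0,0,0],0.45],[[0,0.4,-15],[0,0,0],0.45],[[0,0.4,-50],[0,0,0],0.45]]'

```text
clock: 23.9
tcp_pos: [0.4514, 0.0565, 0.0865]
orientation: [-0.002, -0.122, 0.993, 0.0]
wrist_force: [0.9, -0.9, 0.1]
finger_gap: 0.0238
grip_force: 0.0
```

Emit:
move_arm --targets '[[[0,0,-50],[0,0,0],0.45],[[30,0,-100],[0,0,0],0.45],[[60,0,-110],[0,0,0],0.45],[[60,0,-110],[0,0,0],0.45]]'

```text
clock: 24.4
tcp_pos: [0.3941, 0.0419, 0.1987]
orientation: [0.001, -0.122, 0.993, -0.0]
wrist_force: [0.1, -0.1, 0.4]
finger_gap: 0.0234
grip_force: 0.0
```

```bash
python3 -c "
from h import *
st()
for c in('side','top'):
  p=env.read_camera(c)
  for t in('ring_clamp','jaw','wing_tip','knob_axis'):
    for r in env.landmark_of(t,p): print(c,t,round(r['confidence'],2),np.array(r['centre']),inrest(r['centre']))"
```

```text
{'clock': np.float64(24.4), 'tcp_pos': array([0.3941, 0.0419, 0.1987]), 'orientation': array([ 0.001 , -0.1215,  0.9926, -0.0003]), 'wrist_force': array([ 0.0506, -0.1183,  0.3525]), 'ft_torque': array([ 0.0517, -0.0376, -0.0278]), 'finger_gap': np.float64(0.0234), 'grip_force': np.float64(0.0), 'joint_pos': array([-0.0973, -0.0333, -0.375 ,  1.227 , -0.0001, -0.341 ])}
side ring_clamp 0.92 [0.6068 0.0486 0.1053] (np.float64(14.094119999999911), np.float64(-16.81316000000002))
side ring_clamp 0.75 [ 0.3817  0.3499 -0.0003] (np.float64(-243.67240000000004), np.float64(257.0772))
side jaw 0.3 [0.5208 0.0705 0.0615] (np.float64(-73.83455999999998), np.float64(-4.788520000000002))
side wing_tip 0.83 [0.4607 0.0562 0.0625] (np.float64(-131.93116000000006), np.float64(-25.80032000000001))
side knob_axis 0.82 [0.525  0.0687 0.0604] (np.float64(-69.45768000000005), np.float64(-6.101560000000007))
top ring_clamp 0.94 [0.6035 0.051  0.1028] (np.float64(10.543559999999955), np.float64(-14.80208000000001))
top ring_clamp 0.57 [ 0.3841  0.347  -0.0045] (np.float64(-240.95948000000004), np.float64(254.46744000000004))
top jaw 0.64 [0.6245 0.068  0.1018] (np.float64(29.484759999999955), np.float64(4.466319999999989))
top wing_tip 0.51 [0.4593 0.0595 0.0651] (np.float64(-133.69576000000004), np.float64(-22.67992000000001))
top knob_axis 0.63 [0.5208 0.0722 0.0569] (np.float64(-74.02699999999997), np.float64(-3.099399999999999))
```

```bash
python3 -c "
from h import *
print(env.hand_in())"
```

```text
the job is handed in; nothing more can be done
None
```

The job is handed in: the larger wooden ring clamp lies lengthwise on the bed against the fence, clamped by the jaw at an estimated 10 to 11 N (felt at the knob, not measured directly), with the hand clear at 24 s of the 72 s; I viewed 11 pictures, one over the limit of 10.

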